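Free the stuck stopper of a leaning paint canister

ROBOT

A 7-joint arm with a two-finger parallel gripper is mounted at the origin on the work surface. World frame = base frame: x ahead of the robot, y to its left, z up, the work surface at z = 0. Lengths are in mm, angles in rad, forces in N, time in s.
With the tool pointing down it reaches from about 425 to 875 mm from the base axis. Payload 4.7 kg.
Tool frame: the origin (TCP) lies at the very end of the fingers, on their centre line; the grasp point (between the pads) lies 19 mm behind it; z points along the fingers, x is the direction in which the jaws open and shut, and the axes are right-handed (so a half turn about z gives the same grasp; the last joint's range is limited). The gripper opens to 87 mm and grips with 3 to 60 N. Pads are 19 mm wide; open, the fingers measure 117 mm over their backs; the gripper's body (75 mm by 190 mm) begins 51 mm behind the grasp point.
Start: joints at [1.246, 0.321, -0.07, 1.45, 0.023, 1.371, -0.057], TCP at [216.012, -613.078, 222.587] pointing down, gripper open.
Joint ranges: [-2.86, 2.86], [-0.3, 2.09], [-1.38, 1.24], [0.06, 2.45], [-1.56, 4.7], [0.09, 2.05], [-2.69, 2.69]. Speed limits (rad/s): [2.57, 2.57, 3.14, 3.14, 3.14, 3.14, 3.14].

INTERFACE

Orientations are given as a unit quaternion [w, x, y, z].
In Python, from cell import manip gives the robot as it stands. The module is installed in compiled form; this text tells all that it offers. Calls block until the motion is done:
- manip.move_to(position, orientation): joint-space move of the TCP to a pose.
- manip.line_to(position, rot=None, velocity=150, stop_force=None): straight line of the TCP; rot=None keeps the orientation; velocity is the mean speed in mm/s. With stop_force (N) it stops when the force on the tool has changed by that much, and returns True; else False.
- manip.goto_joints(angles): joint-space move.
- manip.move_gripper(opening, force=None): opening from 0.0 (shut) to 1.0 (fully open); force is the grip in N (None keeps the last); returns when the fingers have stopped.
- manip.wait(seconds).
- manip.ik(position, orientation): joint angles nearest the present ones, or None.
- manip.sense(): the state.
- manip.get_image(name): name is "side" or "top" or "wrist"; returns a dict with "pixels" (420x560x3 uint8, red, green, blue), "camera_matrix" (3x3 intrinsics, pixels), "D" ([k1, k2, p1, p2, k3] as OpenCV has them; the pictures are not rectified), "world_from_camera" (4x4, takes a point from camera to world coordinates); the wrist camera has in their place "hand_eye" (4x4, takes a point from camera to tool coordinates, whose origin is the TCP and whose axes are the tool frame's). Camera axes: x right, y down, z forward; pixel columns grow to the right and rows downward; lengths in mm; the calibration is good to about 2 mm. A picture is of the moment at which its call begins: read the wrist's pose just before it. There is no depth.
A pose or a line that the arm cannot do raises manip.MotionError and nothing moves.
- manip.hand_in(): hands the job in, once; it reports no verdict.
Trained networks look in the newest picture that a camera, given by its name, has taken for a name from the list of things; names that differ only in an ending like _2 or _b are one class to them, and where a whole thing is asked for, a point or a joint stands for the part that bears it (a point fixed in the world has none). Each returns a list of dicts, best first, with "conf" (0 to 1); they miss things now and then, are a little off and sometimes report something else, mostly with a low value. They report only what shows in the picture. A call takes as long as a camera call.
- manip.spot_in(camera, label): "xyz" ([x, y, z] in mm, in the coordinates of the camera as it stood for that picture, good to about 4 mm: the middle of the surface that is visible of it).
- manip.outline_of(camera, label): "pixels" (420x560 bool, what is visible of it).
- manip.spot_point(camera, label): "xyz" ([x, y, z] in mm, in the coordinates of the camera as it stood for that picture, good to about 4 mm: a listed point, or the origin of a listed thing).
The state is a dict: "t": time; "q": joint angles; "qvel": joint speeds; "tau": joint torques, N m; "position": TCP position; "tcp_rot": TCP orientation; "force": force on the tool from outside, world axes, zero at the start; "moment": the same for the moment, N m; "opening": opening from 0.0 (shut) to 1.0 (fully open).
Only numpy, scipy, OpenCV 4.12 (cv2) and the standard library are available. Lean on these libraries where they do the work, as an engineer would, in place of code of your own. Each camera call takes 0.05 s, during which the arm holds its last target.

TASK

The tapered red-handled stopper is stuck in the neck of the white paint canister that leans in the blue rack: twist it bit by bit, trying with gentle pulls, until it comes free, then pull it straight out without dragging the canister up out of the rack, and set it down gently in the blue rinse tray, standing or lying. Leave the canister down in the rack and do not disturb the other things on the bench.

Things in the scene. Friction and masses are not known exactly. Their poses are not given: they have to be found in the camera images.
- stopper: Stopper, 88 mm long, 0.13 kg; starts fully home in the canister's neck (flange on the rim, foot 42 mm below it), leaning 30 deg. Origin: centre of its foot; z along its axis, foot to handle. Black tail 24 mm across to z = 19 mm, taper to 38 mm across at z = 42, red flange 58 mm across to z = 48, red flat grip z = 48 to 88 mm, 14 mm thick along x, 60 mm wide along y.
- grip (a point): On the stopper's axis in the middle of the flat red grip, 68 mm from the foot; axes as stopper. The grip turns stiffly about z, about 0.1 N m. Nothing stands within 60 mm beside or above it.
- pip (a point): Tip of the small pip on the stopper's tail, +x side, 18.5 mm off the axis, z = 5 to 11 mm. A hidden catch in the neck holds it; the pip passes only through two slots, each letting it out over about 35 deg of turn. Where they are cannot be seen and differs each time: one begins 25 to 110 deg anticlockwise of the start, the other as much clockwise that the two angles add up to about 135 deg.
- stopper_mid (a point): Middle of the stopper, on its axis, 44 mm from the foot (axes as stopper). Trial pull along the axis, gently: caught (turned too little or too far), it stands firm after 1 or 2 mm and passes 13 N; turned to a slot, it gives at about 3 to 7 N and is loose after 5 mm.
- mouth (a point): Centre of the rim of the canister's neck (54 mm across, bore 40 mm, neck 45 mm long). z points out of the neck along the axis, which leans 30 deg from vertical towards the rack's -x side (roughly towards the robot); at the start x and y are parallel to those of stopper.
- canister (a joint): How far the canister has been dragged up along its leaning axis out of the rack, m: 0 = down in the rack. It weighs 1.5 kg, cannot turn, and starts to lift at 20 to 24 N of pull along the axis; let go, it sinks back.
- rack: Rack of a blue base and steel cradle, fixed to the bench. Base 200 x 120 x 12 mm; origin under it near its centre, z up. It leans the canister (white, square, 84 x 84 x 110 mm plus neck) towards its own -x, the side that roughly faces the robot; the highest point of rack and canister is about 200 mm, of the stopper's grip about 225 mm.
- tray: Blue open rinse tray, fixed to the bench, 200 mm (x) by 160 mm (y), 30 mm high, walls and floor 4 mm thick. Origin: centre of its underside, z up.
- jar_ink: Bystander: small closed jar, 52 mm across, 75 mm tall. Leave it alone.
- pot: Bystander: white lidded paint pot, 80 mm across, 80 mm tall. Leave it alone.
- brush: Bystander: paint brush lying flat. Leave it alone.
- scraper: Bystander: spatula lying flat. Leave it alone.
- bottle: Bystander: grey bottle, 60 mm across, 160 mm tall. Leave it alone.
- tape: Bystander: yellow roll of tape lying flat, 90 mm across, 24 mm high. Leave it alone.
- funnel: Bystander: grey funnel standing mouth down, 120 mm across, 105 mm tall. Leave it alone.

How it is judged:
By the outcome, as a careful person would: the job done as asked, in the order asked, and still so for the second after the job is handed in, with the robot touching nothing.
It also fails if it takes over 61 s, if anything falls off the work surface, if the arm or the gripper's body presses on something with over 40 N, if the wrist force passes 120 N, or if a joint passes its speed limit or range.

## Working session

There is one attempt and no reset: what is moved stays moved. The work goes in short steps, each a Python script; the robot and the scene stay as the last script left them, time stands still between calls to the robot, and variables do not carry over. Pictures are saved under pics/ and viewed, and the job is handed in when it is done.

```bash
ls; mkdir -p pics; python3 - <<'E'
from cell import manip
import cv2
s=manip.sense(); print(s['t'],s['position'],s['tcp_rot'],s['force'],s['opening'])
for n in ['side','top']:
    r=manip.get_image(n); cv2.imwrite(f'pics/{n}0.png',r['pixels'][:,:,::-1].copy())
    W=r['world_from_camera']
    print(n,W[:3,3])
    for l in ['grip','mouth','stopper','stopper_mid','rack','tray','jar_ink','pot','bottle','funnel','tape','brush','scraper']:
        o=manip.spot_point(n,l)
        for d in o[:2]:
            p=W@[*d['xyz'],1]; print(l,round(d['conf'],2),p[:3].round(1))
print(manip.sense()['t'])
E
```

```text
pics
0.0 [ 215.80233442 -612.53209046  221.46778327] [-5.16456534e-04  8.16211374e-01 -5.77752603e-01 -8.10206899e-04] [0.90073469 0.44714662 0.23160238] 0.9956203773848668
side [-108.02845735  775.54500354 1082.64647233]
grip 0.58 [ 524.9 -209.9  206.6]
mouth 0.69 [ 542.9 -208.7  187.8]
stopper 0.64 [ 565.2 -204.8  151.2]
stopper_mid 0.47 [ 538.7 -205.9  185.4]
rack 0.69 [ 617.9 -209.5    0.8]
rack 0.65 [532.5 455.6   1.9]
tray 0.88 [ 6.461e+02  2.169e+02 -2.000e-01]
jar_ink 0.84 [564.4  11.5  -2. ]
jar_ink 0.42 [ 524.9 -209.9  205.7]
pot 0.55 [430.6 380.6  -3.6]
pot 0.3 [ 563.3 -203.1  151.6]
bottle 0.61 [ 5.500e+02 -4.436e+02  1.000e-01]
funnel 0.96 [700.7  -9.6   1.7]
tape 0.73 [5.326e+02 4.562e+02 5.000e-01]
tape 0.46 [ 421.6 -370.8    1.7]
brush 0.87 [434.9  47.7   1.5]
brush 0.33 [ 423.2 -369.3    3. ]
scraper 0.98 [ 420.9 -374.2    2.9]
top [ 413.297722     -6.57971479 1395.71137087]
grip 0.61 [698.9 -14.8  -1.5]
grip 0.58 [ 522.  -206.2  209.6]
mouth 0.71 [ 609.9 -208.4   -4.5]
mouth 0.58 [ 541.3 -212.3  187.4]
stopper 0.64 [ 557.8 -208.3  147.2]
stopper_mid 0.72 [ 538.2 -209.4  185.6]
rack 0.95 [ 613.2 -209.9   -1.6]
rack 0.4 [529.9 453.2  -1. ]
tray 0.74 [6.454e+02 2.169e+02 3.000e-01]
tray 0.21 [433.2  44.9  -1.6]
pot 0.96 [427.9 381.1  -2.3]
pot 0.32 [ 547.3 -441.8    2.4]
bottle 0.62 [ 545.4 -442.3    5.3]
funnel 0.7 [700.1 -16.2  -2.6]
funnel 0.31 [ 5.706e+02  7.400e+00 -5.000e-01]
tape 0.58 [532.7 454.   -1.2]
brush 0.65 [434.3  43.6   0.8]
scraper 0.9 [ 420.5 -368.4   -4.1]
scraper 0.15 [ 546.  -443.6    2.4]
1.4
```

View pics/side0.png

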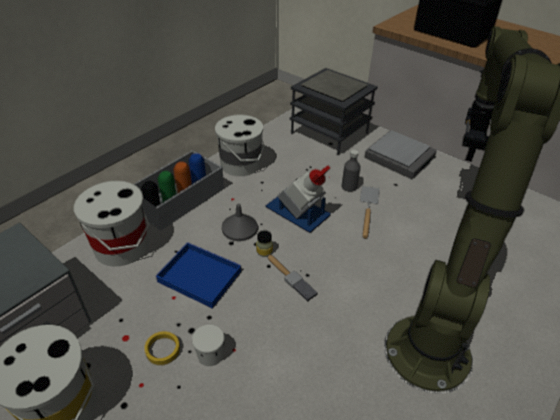

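View pics/top0.png

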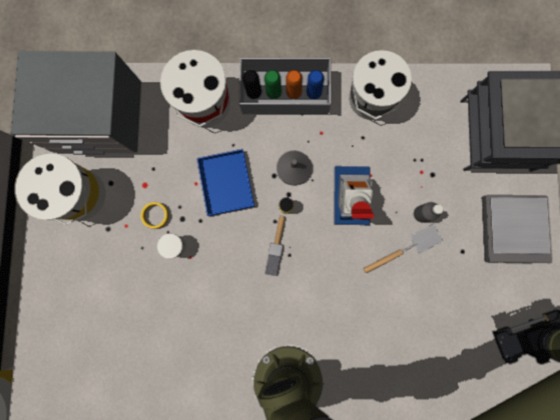

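```bash
cat > h.py <<'E'
from cell import manip
import numpy as np, cv2
from scipy.spatial.transform import Rotation as R
def q(M):
    x=R.from_matrix(M).as_quat(); return [x[3],x[0],x[1],x[2]]
def rot(qq): return R.from_quat([qq[1],qq[2],qq[3],qq[0]]).as_matrix()
def axis(yaw):  # stopper axis, leaning 30deg to rack -x
    return np.array([-.5*np.cos(yaw),-.5*np.sin(yaw),np.sqrt(.75)])
def tool(a,th):  # tool z=-a ; tool x at angle th ACW about a from horizontal-perp frame x0 (uphill-less dir)
    z=-a; y0=np.cross(a,[0.,0,1]); y0/=np.linalg.norm(y0)
    x0=np.cross(y0,a)   # mouth-like frame: (x0,y0,a) right-handed
    x=np.cos(th)*x0+np.sin(th)*y0
    return np.column_stack([x,np.cross(z,x),z])
E
python3 - <<'E'
from h import *
r=manip.get_image('top'); W=r['world_from_camera'];K=r['camera_matrix'];D=np.array(r['D'])
im=r['pixels'][:,:,::-1]
cv2.imwrite('pics/topcrop.png',cv2.resize(im[140:250,310:450],None,fx=5,fy=5,interpolation=cv2.INTER_CUBIC))
hsv=cv2.cvtColor(im,cv2.COLOR_BGR2HSV)
m=cv2.inRange(hsv,(100,120,30),(125,255,255)); m[:, :325]=0; m[:,390:]=0; m[:150]=0;m[240:]=0
pts=cv2.findNonZero(m).astype(float)
u=cv2.undistortPoints(pts,K,D)[:,0]; d=np.c_[u,np.ones(len(u))]@W[:3,:3].T; c=W[:3,3]
P=c+d*((12-c[2])/d[:,2])[:,None]
print(cv2.minAreaRect(P[:,:2].astype(np.float32)))
m2=cv2.inRange(hsv,(100,120,30),(125,255,255)); m2[:, :190]=0; m2[:,265:]=0; m2[:140]=0;m2[225:]=0
pts=cv2.findNonZero(m2).astype(float)
u=cv2.undistortPoints(pts,K,D)[:,0]; d=np.c_[u,np.ones(len(u))]@W[:3,:3].T
P=c+d*((30-c[2])/d[:,2])[:,None]
print('tray',cv2.minAreaRect(P[:,:2].astype(np.float32)))
s=manip.sense();print(s['q'])
for yaw in [0]:
  a=axis(yaw)
  for th in np.radians([-180,-135,-90,-45,0,45,90,135]):
    o=[]
    for hh in (120,0):
      p=np.array([526,-208,208])+a*(hh-19)
      j=manip.ik(p,q(tool(a,th))); o.append(None if j is None else np.round(j,2))
    print(np.degrees(th),*o)
E
```

```text
((606.1800537109375, -209.70465087890625), (112.96142578125, 193.35606384277344), 89.89933776855469)
tray ((643.4227905273438, 215.947021484375), (199.23980712890625, 157.665283203125), 12.314628601074219)
[ 1.24611379  0.32101705 -0.07006049  1.45049106  0.02259967  1.37083251
 -0.05689598]
-180.0 None [ 0.86 -0.13 -0.36  2.1  -0.43  0.74 -2.39]
-135.0 None [ 0.91 -0.13 -0.41  2.1  -0.44  0.74 -1.6 ]
-90.0 None [ 0.97 -0.13 -0.46  2.1  -0.45  0.74 -0.8 ]
-45.0 None [ 0.97 -0.13 -0.46  2.1  -0.45  0.74 -0.02]
0.0 None [ 0.89 -0.13 -0.39  2.1  -0.44  0.74  0.76]
45.0 None [ 0.73 -0.13 -0.24  2.11 -0.4   0.73  1.51]
90.0 None [ 0.56 -0.13 -0.09  2.11 -0.37  0.73  2.27]
135.0 None None
```

View pics/topcrop.png

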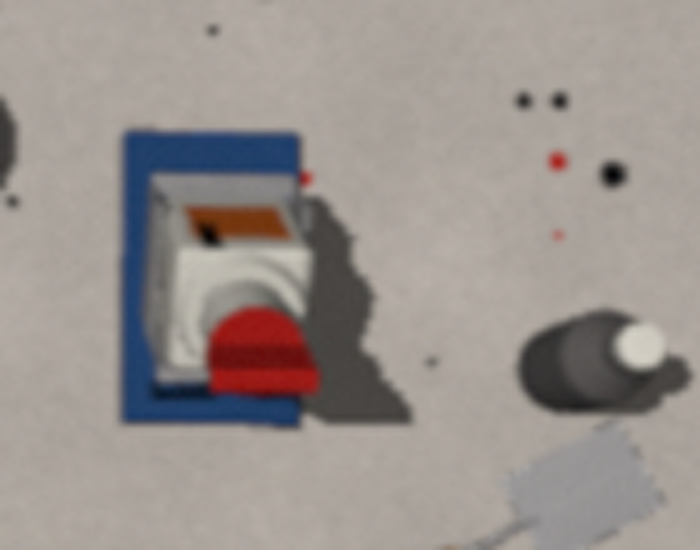

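```bash
python3 - <<'E'
from h import *
a=axis(0)
for thd in [-180,-150,-120,-90,-60,-30,0]:
  th=np.radians(thd); 
  for hh in (100,80,70,60,50,40,20,0):
      p=np.array([526,-208,208])+a*(hh-17)
      j=manip.ik(p,q(tool(a,th))); 
      if j is not None: print(thd,hh,np.round(j,2)); break
E
```

```text
-180 80 [ 0.94 -0.28 -0.35  2.07 -0.47  0.93 -2.35]
-150 100 [ 0.85 -0.3  -0.26  2.05 -0.44  0.97 -1.85]
-120 80 [ 1.   -0.28 -0.4   2.06 -0.49  0.94 -1.29]
-90 80 [ 1.04 -0.28 -0.42  2.06 -0.5   0.95 -0.75]
-60 80 [ 0.94 -0.28 -0.35  2.07 -0.47  0.93 -0.26]
-30 80 [ 0.51 -0.28  0.01  2.08 -0.32  0.9   0.14]
0 80 [ 0.29 -0.29  0.19  2.08 -0.23  0.89  0.59]
```

```bash
python3 - <<'E'
from h import *
a=axis(0); p=np.array([526,-208,208])+a*(78-17)
manip.move_to(p,q(tool(a,-np.pi)))
s=manip.sense(); print(s['t'],s['position'],p,s['q'].round(2) if hasattr(s['q'],'round') else s['q'])
T=np.eye(4);T[:3,:3]=rot(s['tcp_rot']);T[:3,3]=s['position']
r=manip.get_image('wrist'); cv2.imwrite('pics/w1.png',r['pixels'][:,:,::-1].copy())
for l in ['grip','mouth','stopper','stopper_mid']:
    for d in manip.spot_point('wrist',l)[:2]:
        print(l,round(d['conf'],2),(T@r['hand_eye']@[*d['xyz'],1])[:3].round(1))
o=manip.outline_of('wrist','stopper')
print(len(o), r['camera_matrix'],r['hand_eye'])
print(manip.sense()['t'])
E
```

```text
3.425 [ 495.49843245 -208.59271101  261.01609094] [ 495.5        -208.          260.82754963] [ 0.94 -0.27 -0.35  2.07 -0.47  0.93 -2.35]
grip 0.76 [ 526.4 -209.9  204. ]
mouth 0.33 [ 527.5 -206.2  200.4]
stopper 0.67 [ 565.4 -208.3  148. ]
stopper_mid 0.57 [ 538.4 -210.9  189.8]
1 [[290.36053793   0.         279.02780095]
 [  0.         290.36053793 208.03988901]
 [  0.           0.           1.        ]] [[ 9.99999915e-01  3.26734317e-04  2.52333427e-04 -4.99208703e-01]
 [-3.88282010e-04  9.52017011e-01  3.06044867e-01 -8.47441668e+01]
 [-1.40230354e-04 -3.06044938e-01  9.52017057e-01 -1.61764690e+02]
 [ 0.00000000e+00  0.00000000e+00  0.00000000e+00  1.00000000e+00]]
3.725
```

View pics/w1.png

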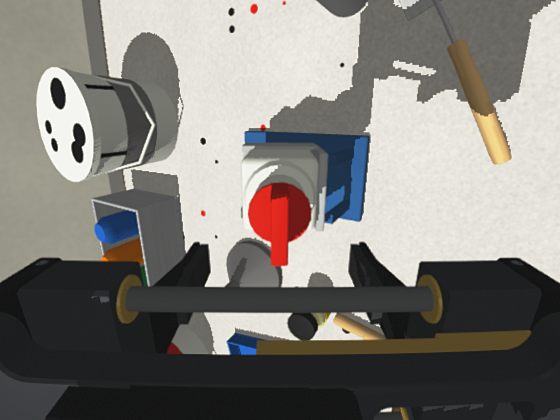

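```bash
cat > fit.py <<'E'
from h import *
from scipy.optimize import minimize
s=manip.sense()
T=np.eye(4);T[:3,:3]=rot(s['tcp_rot']);T[:3,3]=s['position']
V=[]
for n in ['wrist','side','top']:
    r=manip.get_image(n); W=T@r['hand_eye'] if n=='wrist' else r['world_from_camera']
    hsv=cv2.cvtColor(r['pixels'],cv2.COLOR_RGB2HSV)
    m=cv2.inRange(hsv,(0,130,60),(6,255,255))|cv2.inRange(hsv,(174,130,60),(180,255,255))
    k,lab,st,_=cv2.connectedComponentsWithStats(m)
    C=np.linalg.inv(W); rv=cv2.Rodrigues(C[:3,:3])[0]
    pr=lambda P,rv=rv,C=C,r=r: cv2.projectPoints(P,rv,C[:3,3],r['camera_matrix'],np.array(r['D']))[0][:,0]
    c=pr(np.array([[526.,-208.8,207]]))[0]
    b=min((i for i in range(1,k) if st[i,4]>15),key=lambda i:np.hypot(st[i,0]+st[i,2]/2-c[0],st[i,1]+st[i,3]/2-c[1]))
    m=(lab==b).astype(np.uint8); print(n,st[b],c)
    V.append((n,pr,m,r['pixels']))
t=np.linspace(0,2*np.pi,60)
fl=np.vstack([np.c_[29*np.cos(t),29*np.sin(t),np.full(60,z)] for z in (42,48)])
gr=np.array([[x,y,z] for x in(-7,7) for y in (-30,30) for z in (48,88)],float)
S=8
def ren(p,pr,shape):
    yaw=p[3]; tilt=np.radians(30)+p[5]
    a=np.array([-np.sin(tilt)*np.cos(yaw),-np.sin(tilt)*np.sin(yaw),np.cos(tilt)])
    y0=np.cross(a,[0,0,1]);y0/=np.linalg.norm(y0);x0=np.cross(y0,a)
    M=np.column_stack([np.cos(p[4])*x0+np.sin(p[4])*y0,-np.sin(p[4])*x0+np.cos(p[4])*y0,a])
    m=np.zeros(shape,np.uint8)
    for B in (fl,gr):
        P=pr((B-[0,0,68])@M.T+p[:3]); h=cv2.convexHull(P.astype(np.float32))
        cv2.fillConvexPoly(m,np.round(h*2**S).astype(np.int32),1,shift=S)
    return m
def cost(p):
    c=0
    for n,pr,m,_ in V:
        # supersample region
        b=cv2.boundingRect(m); x,y=b[0]-8,b[1]-8; w,h=b[2]+16,b[3]+16; f=4
        mm=cv2.resize(m[y:y+h,x:x+w]*255,None,fx=f,fy=f,interpolation=cv2.INTER_LINEAR)>127
        R_=ren(p,lambda P:(pr(P)-[x,y]+.5)*f-.5,mm.shape)>0
        c+=(mm^R_).sum()/(mm|R_).sum()*(1 if n=='wrist' else .7)
    return c
if __name__=='__main__':
    p0=np.array([526,-208.8,207,0,0,0])
    best=None
    sc=np.array([3,3,3,.04,.06,.03])
    for k in range(4):
        s0=p0+(np.random.RandomState(k).randn(6)*sc if k else 0)
        o=minimize(cost,s0,method='Nelder-Mead',options=dict(initial_simplex=np.vstack([s0]+[s0+sc*e for e in np.eye(6)]),maxiter=250))
        print(o.x.round(3),o.fun)
    print(cost(p0))
E
python3 fit.py
```

```text
wrist [ 248  182   63   84 3383] [280.14221383 222.33490444]
side [310 166  20  19 151] [320.99379567 173.40591671]
top [352 202  16  16 115] [361.68038829 213.48852666]
[ 5.30208e+02 -2.07523e+02  2.02955e+02  6.00000e-02 -2.10000e-02
 -2.50000e-02] 0.840595832993364
[ 5.30117e+02 -2.07295e+02  2.03240e+02 -4.00000e-03  5.20000e-02
 -2.10000e-02] 0.840221384324756
[ 5.29815e+02 -2.07890e+02  2.03645e+02  5.10000e-02 -7.00000e-03
 -2.10000e-02] 0.8401269991498348
[ 5.29816e+02 -2.06795e+02  2.02746e+02 -2.70000e-02  1.70000e-02
 -2.00000e-03] 0.8409264436442738
0.8921089934534221
```

```bash
cat > f2.py <<'E'
import fit; from fit import *
fit.V[:]=V[:1]
f=lambda v: cost(np.array([v[0],v[1],v[2],v[4],v[3],0]))
for k in range(2):
    s0=np.array([527,-208.5,206,0,0.]); sc=np.array([3,3,3,.04,.04])*(1-2*k)
    o=minimize(f,s0,method='Nelder-Mead',options=dict(initial_simplex=np.vstack([s0]+[s0+sc*e for e in np.eye(5)]),maxiter=300))
    print(o.x.round(3),o.fun)
v=o.x; p=np.array([v[0],v[1],v[2],v[4],v[3],0])
n,pr,m,px=V[0]
im=px[:,:,::-1].copy(); R_=ren(p,pr,m.shape)
cs,_=cv2.findContours(R_,0,1); cv2.drawContours(im,cs,-1,(0,255,0),1)
cs,_=cv2.findContours(m,0,1); cv2.drawContours(im,cs,-1,(255,0,0),1)
cv2.imwrite('pics/ov.png',cv2.resize(im[150:300,200:360],None,fx=4,fy=4,interpolation=cv2.INTER_NEAREST))
E
python3 f2.py
```

```text
wrist [ 248  182   63   84 3390] [280.10408606 222.12143695]
side [310 166  20  19 153] [320.99379567 173.40591671]
top [352 202  16  16 114] [361.68038829 213.48852666]
[ 5.31833e+02 -2.05379e+02  1.98688e+02 -1.00000e-03 -3.50000e-02] 0.022194327711983118
[ 5.31772e+02 -2.04619e+02  1.99030e+02  6.50000e-02 -1.04000e-01] 0.021027357392316648
```

View pics/ov.png

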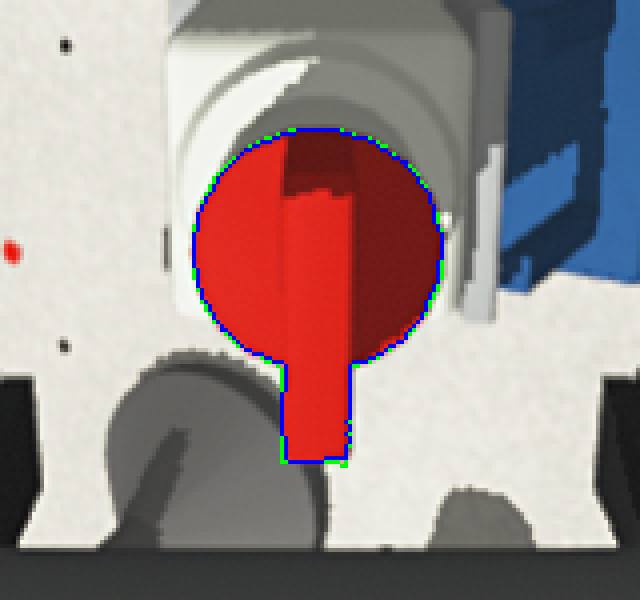

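```bash
python3 - <<'E'
from h import *
a=axis(0); g=np.array([528,-207,204.]); M=q(tool(a,-np.pi))
pz=lambda z:g+a*(z-68)   # TCP at stopper z
manip.line_to(pz(110),M,velocity=80)
hit=manip.line_to(pz(54),velocity=60,stop_force=6)
s=manip.sense(); print(hit,s['t'],(np.array(s['position'])-g)@a+68,s['force'])
if not hit:
    manip.move_gripper(0.0,40)
    s=manip.sense(); print(s['t'],s['opening'],s['opening']*87,s['force'],s['moment'],s['position'],s['q'])
r=manip.get_image('wrist'); cv2.imwrite('pics/w2.png',r['pixels'][:,:,::-1].copy())
E
```

```text
False 5.55 54.296513043641355 [ 0.22283309 -0.80537952  0.39775802]
6.7167 0.15863900403504053 13.801593351048526 [ 0.9365722  -0.76896962 -0.04371487] [ 0.0953464   0.34488465 -0.06766272] [ 535.1892052  -206.99365905  191.98451193] [ 0.92003176 -0.13579662 -0.41697791  2.10087518 -0.4438601   0.74064849
 -2.38217548]
```

View pics/w2.png

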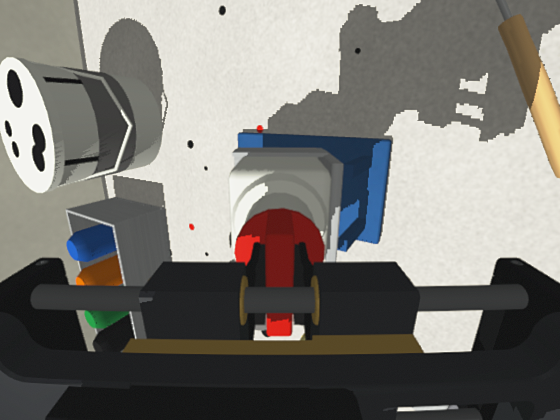

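```bash
python3 - <<'E'
from h import *
a=axis(0)
s=manip.sense(); q0=np.array(s['q']); p0=np.array(s['position']); F0=np.array(s['force'])
np.save('q0.npy',q0); np.save('p0.npy',p0)
cur=0
for ang in (18,36,54,72):
    qq=q0.copy(); qq[6]+=np.radians(ang); manip.goto_joints(qq)
    s=manip.sense(); pa=np.array(s['position']); Ft=np.array(s['force'])-F0
    b=manip.line_to(pa+a*6,velocity=12,stop_force=9)
    s=manip.sense(); dF=np.array(s['force'])-F0; d=np.array(s['position'])-p0
    print(ang,'twistF',Ft.round(1),'pull',b,'F.a',round(dF@a,1),'lat',(dF-dF@a*a).round(1),'disp',round(d@a,1),np.linalg.norm(d-d@a*a).round(1),'t',s['t'],s['opening'],(np.array(s['moment'])).round(2))
    if not b: break
    if ang<72: manip.line_to(pa,velocity=20)
E
```

```text
18 twistF [-2.4  0.3  1.1] pull True F.a 5.6 lat [0.3 0.8 0.2] disp 0.6 0.8 t 7.4333 0.15890821435226501 [0.11 0.34 0.02]
36 twistF [-5.3  1.3  4.8] pull True F.a 2.0 lat [1.2 1.  0.7] disp 0.0 0.7 t 8.3167 0.15602528662824888 [ 0.03  0.17 -0.02]
54 twistF [-3.4  0.1  2.8] pull True F.a 4.7 lat [ 0.  -0.3  0. ] disp 0.6 0.6 t 9.225 0.15416847825233604 [ 0.08  0.39 -0.05]
72 twistF [-2.4 -2.   2.4] pull False F.a -0.0 lat [-1.2 -0.  -0.7] disp 5.7 0.5 t 10.5333 0.15725321118277646 [-0.11  0.68 -0.03]
```

```bash
python3 - <<'E'
from h import *
a=axis(0)
s=manip.sense(); p=np.array(s['position'])
for k in range(4):
    b=manip.line_to(p+a*5*(k+1),velocity=25,stop_force=8)
    s=manip.sense(); print(b,s['t'],np.array(s['force']).round(1),((np.array(s['position'])-p)@a).round(1),s['opening'],s['q'].round(2))
    if b: break
r=manip.get_image('wrist'); cv2.imwrite('pics/w3.png',r['pixels'][:,:,::-1].copy())
r=manip.get_image('side'); cv2.imwrite('pics/s3.png',cv2.resize(r['pixels'][130:250,240:400,::-1],None,fx=5,fy=5,interpolation=cv2.INTER_CUBIC))
E
```

```text
False 10.875 [-0.4 -1.3 -1. ] 5.3 0.15733612750900755 [ 0.92 -0.16 -0.41  2.1  -0.45  0.77 -1.12]
False 11.225 [-0.4 -0.8 -0.8] 10.2 0.16161082656572787 [ 0.92 -0.17 -0.4   2.1  -0.45  0.78 -1.12]
False 11.575 [ 0.1  0.  -1. ] 15.2 0.15513304875078993 [ 0.93 -0.18 -0.4   2.1  -0.45  0.79 -1.11]
False 11.925 [ 0.6 -0.2 -1.3] 20.2 0.15939200720679625 [ 0.93 -0.19 -0.4   2.09 -0.46  0.8  -1.11]
```

View pics/w3.png

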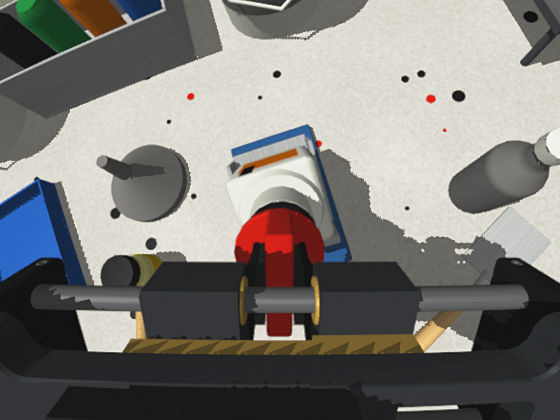

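View pics/s3.png

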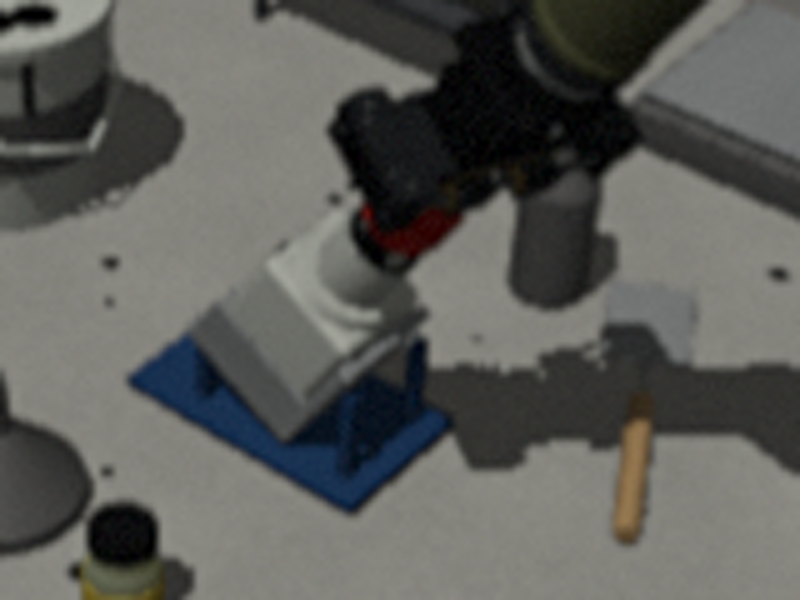

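```bash
python3 - <<'E'
from h import *
a=axis(0)
s=manip.sense(); p=np.array(s['position']); print(s['t'])
b=manip.line_to(p+a*36,velocity=40,stop_force=8)
s=manip.sense(); print(b,s['t'],np.array(s['force']).round(1),s['position'],s['opening'],s['q'].round(2))
np.save('pout.npy',s['position'])
r=manip.get_image('side'); cv2.imwrite('pics/s4.png',cv2.resize(r['pixels'][130:250,240:400,::-1],None,fx=5,fy=5,interpolation=cv2.INTER_CUBIC))
for t in np.radians(range(-180,180,30)):
    x=np.array([np.cos(t),np.sin(t),0]); z=np.array([0,0,-1.]);M=np.column_stack([x,np.cross(z,x),z])
    for zz in (290,58):
        j=manip.ik([645,217,zz],q(M)); print(round(np.degrees(t)),zz,None if j is None else np.round(j,2))
E
```

```text
12.025
False 13.075 [ 0.7  0.4 -0.9] [ 503.86480769 -206.8294058   244.93615493] 0.15617080163983335 [ 0.93 -0.25 -0.37  2.08 -0.47  0.89 -1.1 ]
-180 290 [ 0.35  0.62 -1.18  1.23  0.57  1.64  2.43]
-180 58 [ 0.41  0.85 -1.18  1.52  0.8   1.32  2.28]
-150 290 [-1.05  0.54  1.06  1.29 -0.46  1.57 -2.67]
-150 58 [-0.98  0.65  0.87  1.57 -0.53  1.17 -2.62]
-120 290 [ 0.16  0.47 -0.78  1.23  0.32  1.56 -2.66]
-120 58 [-0.03  0.54 -0.45  1.53  0.25  1.13 -2.63]
-90 290 [ 0.36  0.63 -1.2   1.23  0.58  1.64 -2.29]
-90 58 [ 0.37  0.79 -1.11  1.52  0.73  1.29 -2.39]
-60 290 [ 0.39  0.67 -1.28  1.23  0.65  1.67 -1.8 ]
-60 58 [ 0.41  0.85 -1.19  1.52  0.8   1.33 -1.91]
-30 290 [ 0.37  0.65 -1.23  1.23  0.61  1.65 -1.25]
-30 58 [ 0.34  0.75 -1.03  1.52  0.66  1.25 -1.31]
0 290 [ 0.28  0.54 -1.    1.23  0.45  1.6  -0.64]
0 58 [ 0.25  0.67 -0.87  1.52  0.53  1.2  -0.71]
30 290 [ 0.18  0.48 -0.81  1.23  0.34  1.57 -0.05]
30 58 [ 0.13  0.6  -0.69  1.53  0.4   1.16 -0.1 ]
60 290 [ 0.11  0.45 -0.69  1.24  0.28  1.55  0.51]
60 58 [ 0.08  0.58 -0.6   1.53  0.35  1.15  0.45]
90 290 [ 0.35  0.62 -1.18  1.23  0.57  1.64  0.86]
90 58 [ 0.41  0.85 -1.18  1.52  0.8   1.32  0.71]
120 290 [ 0.35  0.62 -1.18  1.23  0.57  1.64  1.39]
120 58 [ 0.41  0.85 -1.18  1.52  0.8   1.32  1.24]
150 290 [ 0.35  0.62 -1.18  1.23  0.57  1.64  1.91]
150 58 [ 0.41  0.85 -1.18  1.52  0.8   1.32  1.76]
```

View pics/s4.png

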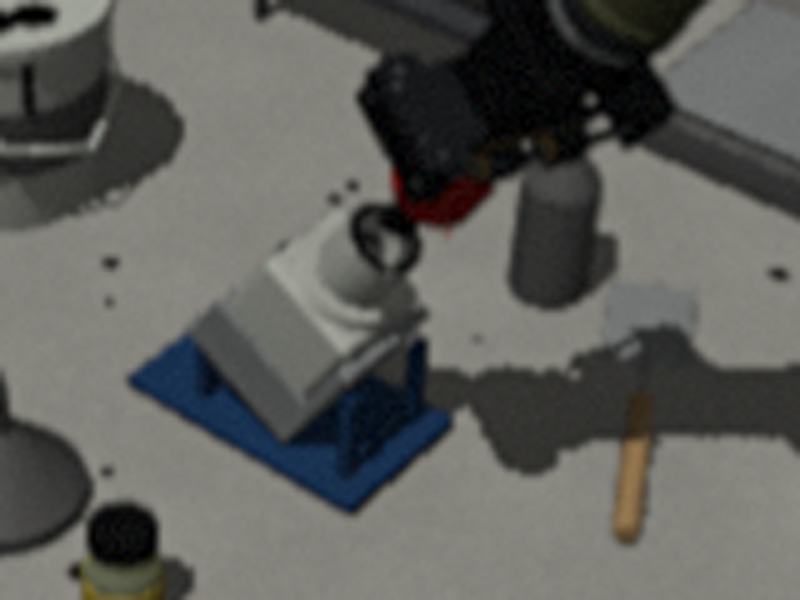

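```bash
python3 - <<'E'
from h import *
s=manip.sense(); p=np.array(s['position'])
for up in (40,25,10,0):
    try: manip.line_to(p+[0,0,up],velocity=100); break
    except manip.MotionError as e: print(up,e)
s=manip.sense(); p=np.array(s['position']); print(p,s['t'])
def V(t):
    t=np.radians(t);x=np.array([np.cos(t),np.sin(t),0]); z=np.array([0,0,-1.]);return q(np.column_stack([x,np.cross(z,x),z]))
try: manip.line_to(p+[0,120,0],velocity=150)
except manip.MotionError as e: print('lat',e)
print(manip.sense()['position'])
manip.move_to([600,60,320],V(-60)); s=manip.sense(); print(s['position'],s['t'],s['opening'])
manip.move_to([645,217,200],V(-60)); s=manip.sense(); print(s['position'],s['t'],s['opening'],s['force'],s['q'])
r=manip.get_image('side'); cv2.imwrite('pics/s5.png',cv2.resize(r['pixels'][130:330,100:360,::-1],None,fx=3,fy=3,interpolation=cv2.INTER_CUBIC))
r=manip.get_image('wrist'); cv2.imwrite('pics/w5.png',r['pixels'][:,:,::-1].copy())
E
```

```text
[ 503.68897103 -206.77141816  284.54708629] 13.675
lat the arm cannot follow that straight line within its joint ranges
[ 503.68897103 -206.77141816  284.54708629]
[599.68030427  58.19464186 318.95975176] 14.7917 0.15779785421888337
[645.98036854 214.67728727 200.97723756] 15.6167 0.1561606588497353 [-0.02777242  0.18185635 -1.2087081 ] [ 0.28014415  0.56238322 -0.94438565  1.37093004  0.45375794  1.43172337
 -1.7001839 ]
```

View pics/s5.png

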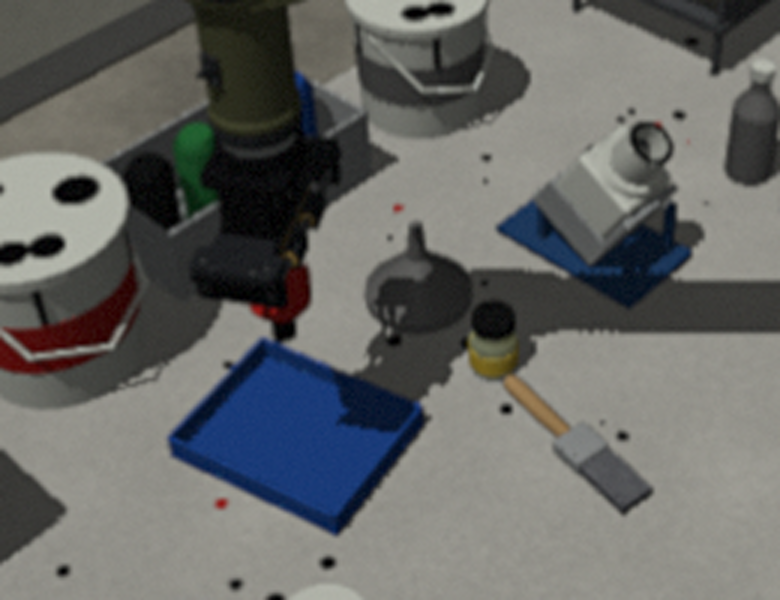

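View pics/w5.png

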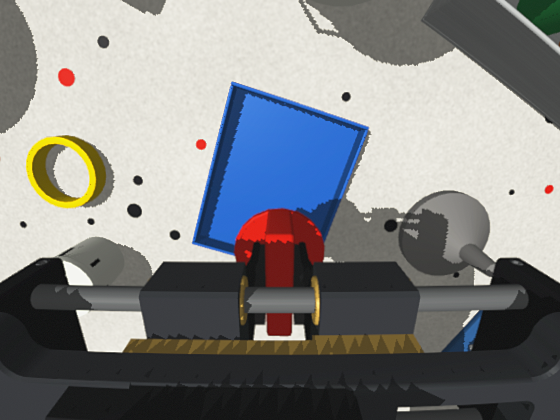

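```bash
python3 - <<'E'
from h import *
manip.line_to([645,217,85],velocity=80)
b=manip.line_to([645,217,50],velocity=15,stop_force=2.5)
s=manip.sense(); print(b,s['t'],s['position'],s['force'],s['opening'])
r=manip.get_image('side'); cv2.imwrite('pics/s6.png',cv2.resize(r['pixels'][200:320,120:280,::-1],None,fx=5,fy=5,interpolation=cv2.INTER_CUBIC))
E
```

```text
True 19.0583 [645.026712   217.02228055  55.05932705] [-0.09240772 -0.54518817  5.53669717] 0.15592427301302447
```

View pics/s6.png

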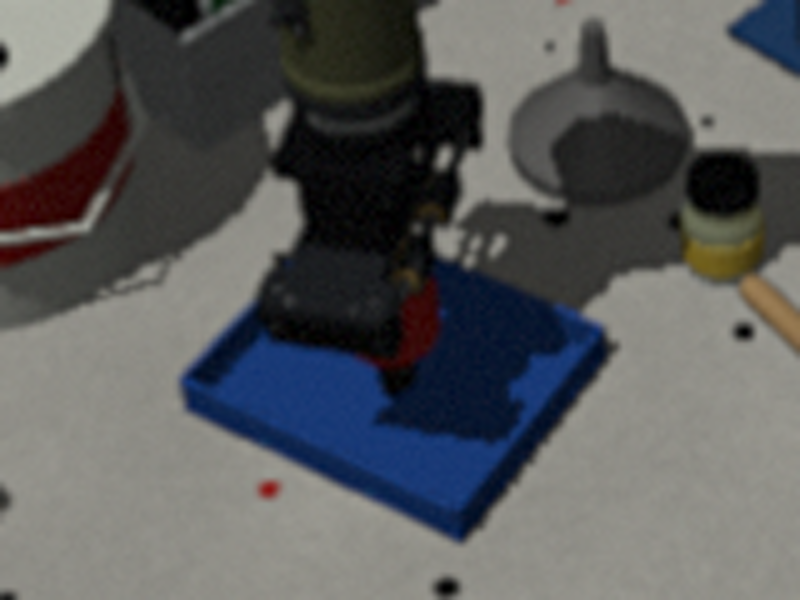

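```bash
python3 - <<'E'
from h import *
manip.line_to([645,217,55.8],velocity=10)
manip.move_gripper(0.0,4); print(manip.sense()['force'])
manip.move_gripper(0.45,4); manip.wait(.3)
s=manip.sense(); print(s['t'],s['force'],s['opening'],s['position'])
r=manip.get_image('side'); cv2.imwrite('pics/s7.png',cv2.resize(r['pixels'][200:320,120:280,::-1],None,fx=5,fy=5,interpolation=cv2.INTER_CUBIC))
r=manip.get_image('wrist'); cv2.imwrite('pics/w7.png',r['pixels'][:,:,::-1].copy())
E
```

```text
[-0.4718918   0.43387505 -1.2304617 ]
20.775 [-0.06618374 -0.40308317  0.22058906] 0.4495237343301677 [645.00515483 217.01335139  55.7912487 ]
```

View pics/s7.png

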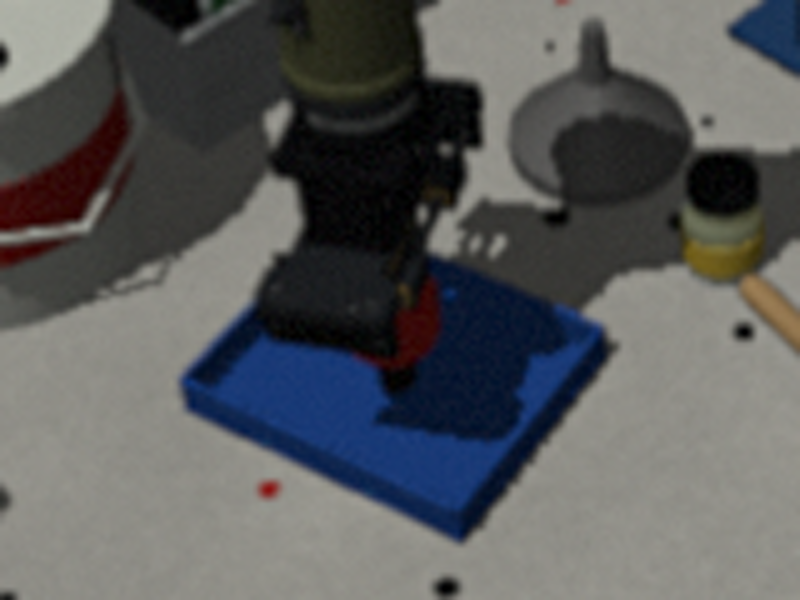

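View pics/w7.png

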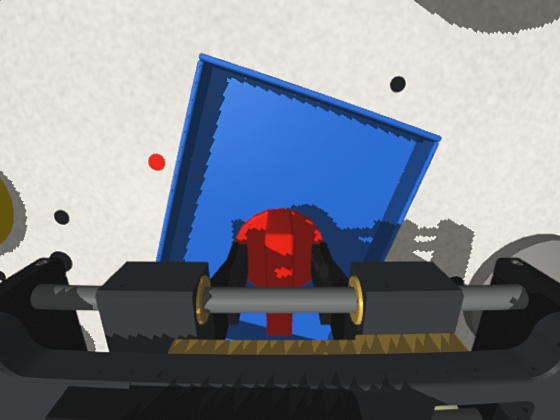

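It stands upright on its foot with the pads clear on both sides. I'll retreat straight up.

```bash
python3 - <<'E'
from h import *
manip.move_gripper(0.8,4)
b=manip.line_to([645,217,110],velocity=40,stop_force=3); print(b)
if not b:
    manip.line_to([645,217,260],velocity=120)
    j=np.array(manip.sense()['q']); j[0]-=0.35; manip.goto_joints(j)
    manip.wait(.5)
s=manip.sense(); print(s['t'],s['position'],s['force'])
for n in ['side','top']:
    r=manip.get_image(n); cv2.imwrite(f'pics/{n}8.png',r['pixels'][:,:,::-1].copy())
    for l in ['stopper','grip','mouth','jar_ink','funnel','bottle','tape','pot','brush','scraper']:
        for d in manip.spot_point(n,l)[:1]: print(n,l,round(d['conf'],2),(r['world_from_camera']@[*d['xyz'],1])[:3].round(1))
r=manip.get_image('side'); cv2.imwrite('pics/s8.png',cv2.resize(r['pixels'][140:320,120:400,::-1],None,fx=2.8,fy=2.8,interpolation=cv2.INTER_CUBIC))
E
```

```text
False
26.0417 [531.49864549 424.32787986 258.92609546] [ 0.33817689 -0.47158151 -0.07909013]
side stopper 0.96 [646.9 221.8   3.8]
side grip 0.7 [646.7 217.1  70. ]
side mouth 0.66 [ 422.1 -372.8    2.5]
side jar_ink 0.87 [566.1  12.2   1.6]
side funnel 0.71 [700.7  -7.8   2.5]
side bottle 0.89 [ 5.502e+02 -4.425e+02 -2.000e-01]
side tape 0.7 [531.  455.4   1.3]
side pot 0.79 [430.6 381.3  -2.1]
side brush 0.88 [432.2  47.    0.6]
side scraper 0.76 [ 421.8 -371.     3.1]
top stopper 0.73 [643.1 218.1   3.4]
top grip 0.73 [645.2 218.1  74.9]
top mouth 0.89 [ 540.3 -214.3  187.8]
top jar_ink 0.69 [567.5   8.6  -3. ]
top bottle 0.77 [ 548.6 -442.5    1.4]
top tape 0.78 [533.  454.5  -1.4]
top pot 0.5 [646.8 213.8   1.3]
top brush 0.68 [430.9  41.6  -1.9]
top scraper 0.95 [ 421.7 -370.6   -2. ]
```

View pics/s8.png

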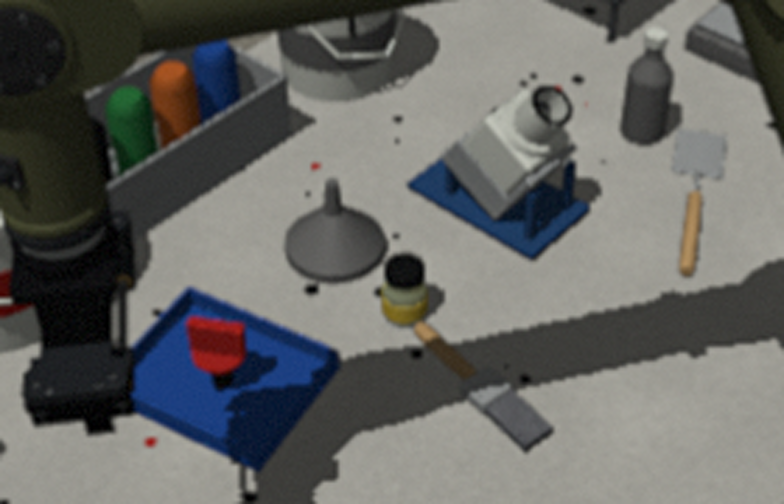

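View pics/top8.png

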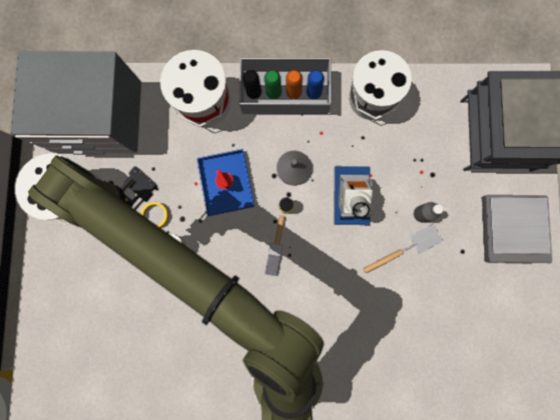

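The stopper stands upright in the tray, the canister sits down in the rack with its mouth where it was, and the bystanders haven't moved. The arm is clear of everything, about 260 mm up.

```bash
python3 -c "
from cell import manip
manip.hand_in(); print(manip.sense()['t'])"
```

```text
the job is handed in; nothing more can be done
the job is handed in; nothing more can be done
```

The stopper is out of the canister and standing upright in the blue rinse tray, and I handed the job in at about 26 s on the robot's clock.

- **Freeing it:** I gripped the red handle along the leaning axis and turned it anticlockwise in 18° steps, with a gentle trial pull after each one. It held at 18°, 36° and 54°, and came loose at 72°.
- **Pulling and placing:** I drew it straight out along the axis. Each stretch was set to stop if the force changed by 8–9 N, and after it came loose none did. I lowered it onto the tray floor and let go at a contact force of about 5.5 N.

**Last checks:** both cameras put the stopper's foot at about (645, 220, 4) mm, standing in the tray. The canister mouth is at (540, -214, 188) mm in the top view, where it started to within measuring error, so the canister is down in the rack. The bystanders have not moved to within a few mm, and the gripper is clear with no load on it.

**What disagreed:**
- **Stray reports:** in the final check the networks gave a false "mouth" in the side view and a false "pot" in the top view. The mouth was found correctly in the top view and the pot in the side view.
- **Funnel:** it was not reported in the last top view, but the picture shows it standing where it was.
- **Stopper fit:** my outline fit from the three cameras together was poor, so I set the grasp point from the networks' points, the wrist picture and the given heights. The grasp held.
- **Trial-pull forces:** those read after each stop (2–6 N) were below the 9 N trigger and had the wrong sign. I judged each trial by whether the pull stopped early and how far the stopper had moved.

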